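# Lay the heating block in its transport cradle and lock the hold-down

### The job

Make the aluminium heating block ready for transport: tip it over the edge of the step so that it lies flat on its side on the cradle's ledge, under where the hold-down arm will pass. Then slide the hold-down's black grip along its rail to the end stop, which you can only feel and must not force, shift the grip sideways into its lock pocket there, and let go. Leave the bottles and the cup where they are.

Things in the scene. Friction and masses are not known exactly. Their poses are not given: they have to be found in the camera images.
- cradle: Fixed grey base plate, 190 x 260 x 12 mm, carrying block well, ledge and rail; yaw within 0.3 rad. Origin on the worktop under it (the plate spans x -90 to 100, y -130 to 130 mm); x away from the robot, y left along the rail, z up. All x, y, z mm below are in this frame. A closed white rail housing lies at x -67 to -33, y -48 to 128, top z 38.
- step_edge (a point): Middle of the step's upper edge, at x 45, y -40, z 20 mm. On its -y side the block's well (floor z 12, y -115 to -40), on its +y side the aluminium ledge (top z 20) up to a low rib at y 56 to 62 (top z 30). Well and ledge lie between two low guide ribs, inner faces at x 11 and 79, tops z 32.
- block: Loose aluminium heating block 60 (x) x 40 (y) x 100 (z) mm, 0.35 to 0.7 kg, six round wells in its top; origin mid-underside, z out of the top. Starts upright in the well, +y face 2 to 10 mm from the step. Pushed to +y near its top (2 to 3 N) it pivots over the step's edge and, leaning some 30 degrees, falls by itself onto the ledge, where its upper side is at z 60.
- knob (a point): Centre (z 72) of the hold-down's black ridged grip, a post 20 (x) x 16 (y) mm from z 47 to 91, on a 44 x 44 mm slide plate (top z 47.5). Starts at x -54. Pinch from above along y. An aluminium riser 18 mm wide, its near face 20 mm to +x of this point, carries the 18 mm wide hold-down arm to +x, 114 mm beyond this point, at z 65 to 76 over the block side.
- hold_slide (a joint): Travel of the hold-down along the rail towards -y of the cradle (m): starts at 0 to 0.015 (post at y = 92 mm minus travel), friction 2.5 N, stays where left. The end stop is met at a travel of 0.073 to 0.098; it is hidden in the housing and set differently each time, so it must be felt.
- hold_grip (a joint): Sideways shift of the hold-down towards +x of the cradle (m), 0 to 0.014 (hard end), friction 2 N. A hidden lane holds it at 0 along the rail (a sideways push there feels rigid), except in the lock pocket at the end stop: the grip shifts only when against the stop or less than 4 mm short of it. Locked is 0.010 or more.
- block_center (a point): Centre of the heating block (half-way up, 50 mm from its underside along its z axis).
- buffer (a joint): Compression (m) of the sprung end stop inside the housing: 0 untouched, 4 N per mm. It is damaged when forced beyond 0.006 (24 N); a push of 5 to 12 N is right.
- bottle_big: Bystander: brown reagent bottle with dark cap, 60 mm across, 92 mm tall; origin at the middle of its underside. Leave alone.
- bottle_small: Bystander: pale reagent bottle with white cap, 48 mm across, 76 mm tall; origin at the middle of its underside. Leave alone.
- cup: Bystander: clear plastic cup, 64 mm across, 71 mm tall; origin at the middle of its underside. Leave alone.

How it is judged (in metres and radians):
On the way, in this order (a step that is already met when the one before it is completed fails the run):
1. the block lies flat on its side on the ledge, hold-down still unlocked (angle between block's own z axis and vertical between 1.5 and 1.64 rad and z of block_center in the frame of cradle between 0.034 and 0.046 m and x of block_center in the frame of cradle between 0.037 and 0.053 m and y of block_center in the frame of cradle between -0.02 and 0.014 m and value of joint hold_grip below 0.005 m), for 0.2 s.
2. the hold-down has been slid to its end stop and shifted into the lock pocket (value of joint hold_slide above 0.065 m and value of joint hold_grip above 0.01 m), for 0.2 s.
At the end, for the whole second after the job is handed in: The block lies on its side on the ledge (its axis level within 0.07 rad, its centre 34 to 46 mm above the worktop, and in the cradle's frame at x 37 to 53 mm, y -20 to 14 mm), at rest; the hold-down is over it at 65 mm of travel or more and shifted at least 10 mm into its lock pocket (all of step 2 and angle between block's own z axis and vertical between 1.5 and 1.64 rad and z of block_center in the frame of cradle between 0.034 and 0.046 m and x of block_center in the frame of cradle between 0.037 and 0.053 m and y of block_center in the frame of cradle between -0.02 and 0.014 m and linear speed of block below 0.01 m/s and velocity of joint hold_slide below 0.005 m/s); the robot touches nothing.
It fails at once if the end stop is forced (compressed beyond 6 mm, about 24 N) (value of joint buffer above 0.006 m).
It fails at once if bottle_big is moved more than 20 mm or tipped (distance of bottle_big from where it was at the start of the episode above 0.02 m or angle between bottle_big's own z axis and vertical above 0.3 rad).
It fails at once if bottle_small is moved more than 20 mm or tipped (distance of bottle_small from where it was at the start of the episode above 0.02 m or angle between bottle_small's own z axis and vertical above 0.3 rad).
It fails at once if cup is moved more than 20 mm or tipped (distance of cup from where it was at the start of the episode above 0.02 m or angle between cup's own z axis and vertical above 0.3 rad).
It also fails if it takes over 48 s, if anything falls off the work surface, if the arm or the gripper's body presses on something with over 40 N, if the wrist force passes 120 N, or if a joint passes its speed limit or range.

### The arm

A 6-joint arm with a two-finger parallel gripper is mounted at the origin on a cart in front of the work surface, level with it; the furniture and walls round the work are solid. World frame = base frame: x ahead of the robot, y to its left, z up, the work surface at z = 0. Lengths are in mm, angles in rad, forces in N, time in s.
With the tool pointing down it reaches from about 400 to 825 mm from the base axis. Payload 7 kg.
Tool frame: the origin (TCP) lies at the very end of the fingers, on their centre line; the grasp point (between the pads) lies 19 mm behind it; z points along the fingers, y is the direction in which the jaws open and shut (so a half turn about z gives the same grasp; the last joint's range is limited). The gripper opens to 88 mm and grips with 3 to 60 N. Pads are 19 mm wide; open, the fingers measure 130 mm over their backs; the gripper's body (78 mm by 193 mm) begins 47 mm behind the grasp point.
Start: joints at [-0.923, 0.359, 0.012, 0, -1.224, -0.288], TCP at [237.631, -631.765, 226.561] pointing down, gripper open.
Joint ranges: [-3.07, 3.07], [-1.43, 2.12], [-1.02, 1.25], [-3.03, 1.67], [-3.05, -0], [-3.03, 3.03]. Speed limits (rad/s): [2.39, 2.39, 3.01, 3.14, 3.14, 3.14].

### API

Orientations are given as a unit quaternion [x, y, z, w].
In Python, from rig import env, optics gives the robot as it stands.
- The arm moves only by the shell command python3 -m pendant 'ROWS' [OPENING] [FORCE]. ROWS is text: rows parted by semicolons, each of 6 numbers parted by spaces: the shift along the tool's x, y, z normalised to -1 to 1, where 1 is 0.75 m, then the turn, a rotation vector about the tool's x, y, z normalised to -1 to 1, where 1 is 45 degrees. In form: x y z wx wy wz; .... A call has exactly 10 rows; each row shifts and turns the pose as measured when the row begins, along the tool's axes as they then stand; what a row does not reach is not made up. A row lasts 1/10 s, in which the tool goes at most 50 mm and 8.59 degrees, less where a joint would pass 70% of its speed; a pose out of reach is approached as far as the arm can. A call with a number of a shift or a turn outside -1 to 1 is refused whole. A call with a gripper value outside its range is refused whole. OPENING is the opening in per cent of the stroke, from 0 (shut) to 100 (fully open), set as the call begins (- or left out, the last holds). The fingers move at their own pace and stop on an object; FORCE is the grip in N (left out, the last holds). Time passes only in rows, so rows that do not move let the fingers close, or fill a call up. It gives the time, the measured TCP pose, the force and the opening at its end, in the units of the state.
- env.observe(): the state, without advancing time (a new reading comes with each control period).
- optics.capture(name): name is "side" or "top" or "wrist"; returns the picture (384x512x3 uint8, red, green, blue); there is no depth.
- optics.get_calibration(name): a dict with "fx", "fy", "cx", "cy" (pixels), "rvec" (rotation vector, rad) and "tvec" (3), from world to camera coordinates, as OpenCV has them. Camera axes: x right, y down, z forward; pixel columns grow to the right and rows downward; lengths in mm; the calibration is good to about 2 mm. A picture is of the moment at which its call begins: read the wrist's pose just before it. get_calibration takes no time and is no camera call; for the wrist camera it gives the pose at the moment of the call.
- env.finish_job(): hands the job in, once; it reports no verdict.
The state is a dict: "time_s": time; "joint_positions": joint angles; "joint_vel": joint speeds; "joint_efforts": joint torques, N m; "tcp_pos": TCP position; "orientation": TCP orientation; "contact_force": force on the tool from outside, world axes, zero at the start; "ft_torque": the same for the moment, N m; "width": finger opening in mm.
Only numpy, scipy, OpenCV 4.12 (cv2) and the standard library are available. Lean on these libraries where they do the work, as an engineer would, in place of code of your own. Each camera call takes 0.05 s, during which the arm holds its last target. There are 200 camera calls.

## Working session

There is one attempt and no reset: what is moved stays moved. The work goes in short steps, Python scripts to look and compute and a shell command to move; the robot and the scene stay as the last step left them, time stands still between calls to the robot, and variables do not carry over. Pictures are saved under pics/ and viewed, about 8 in all and at most 12, crops included, and the job is handed in when it is done.

```bash
ls; mkdir -p pics; python3 - <<'E'
from rig import env, optics
import cv2,numpy as np
s=env.observe();print({k:np.round(v,3) for k,v in s.items()})
a=[optics.capture(n) for n in("top","side")]
for n,i in zip(("top","side"),a):
    cv2.imwrite(f"pics/{n}0.png",cv2.resize(i[:,:,::-1],(800,600),interpolation=cv2.INTER_CUBIC));cv2.imwrite(f"{n}_raw.png",i[:,:,::-1])
    print(optics.get_calibration(n))
E
```

```text
pics
{'time_s': np.float64(0.0), 'joint_positions': array([-0.923,  0.359,  0.011, -0.   , -1.224, -0.288]), 'joint_vel': array([-0.   ,  0.   , -0.001, -0.001, -0.001, -0.   ]), 'joint_efforts': array([-0.0000e+00, -5.8271e+01,  2.9305e+01,  6.9970e+00,  7.0000e-03,
       -0.0000e+00]), 'tcp_pos': array([ 237.443, -631.346,  225.638]), 'orientation': array([-0.179,  0.984,  0.001, -0.   ]), 'contact_force': array([ 0.708,  0.119, -0.063]), 'ft_torque': array([ 0.015, -0.001,  0.008]), 'width': np.float64(87.372)}
{'fx': 442.4150927342131, 'fy': 442.4150927342131, 'cx': 254.789612153527, 'cy': 194.1999922063175, 'rvec': array([ 2.18034804, -2.02308656,  0.22076215]), 'tvec': array([ -57.49246605,  596.49070305, 1150.93644358])}
{'fx': 407.0728168943358, 'fy': 407.0728168943358, 'cx': 256.5430018140101, 'cy': 189.46753501281222, 'rvec': array([ 0.54654991, -2.70758883,  1.18279145]), 'tvec': array([ 546.97835324,  221.56816518, 1221.57152196])}
```

View pics/top0.png

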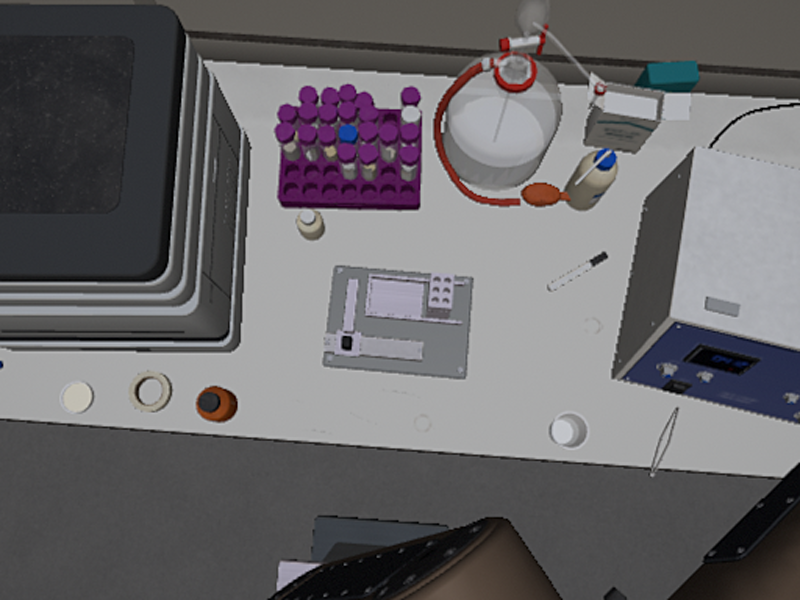

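View pics/side0.png

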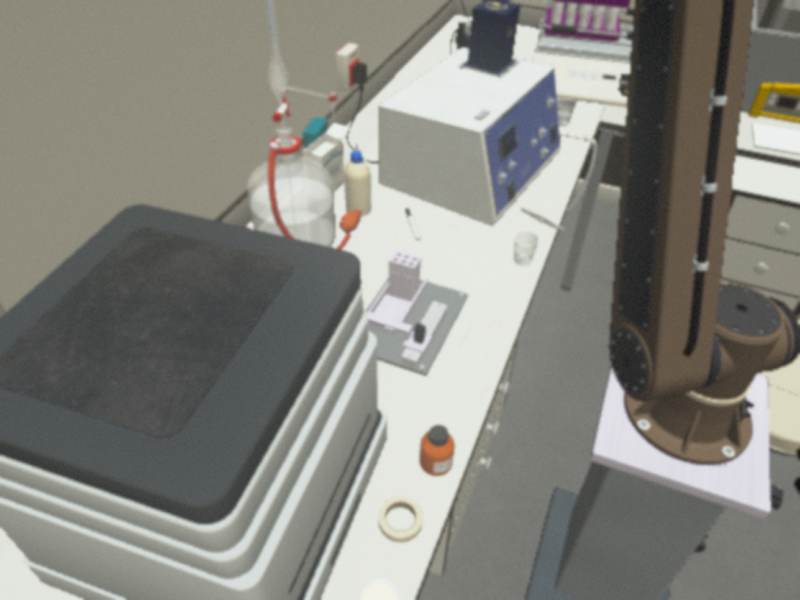

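The top view shows the plate with corners at about (335,266), (473,276), (466,378) and (323,366), the block at (441,290) and the knob at (346,342). The small bottle is at (310,222). The side view agrees: block upright, grip on its rail.

```bash
cat > h.py <<'E'
import numpy as np,cv2
from scipy.spatial.transform import Rotation as R
def ray(cal,uv,z):
    Rm=cv2.Rodrigues(np.array(cal['rvec']))[0];t=np.array(cal['tvec'])
    d=Rm.T@np.array([(uv[0]-cal['cx'])/cal['fx'],(uv[1]-cal['cy'])/cal['fy'],1]);c=-Rm.T@t
    return c+d*(z-c[2])/d[2]
def proj(cal,p):
    Rm=cv2.Rodrigues(np.array(cal['rvec']))[0];q=Rm@np.array(p)+cal['tvec']
    return np.array([cal['fx']*q[0]/q[2]+cal['cx'],cal['fy']*q[1]/q[2]+cal['cy']])
class Cr:
    def __init__(s,x,y,yaw): s.o=np.array([x,y,0.]);s.yaw=yaw;s.R=R.from_euler('z',yaw)
    def w(s,p): return s.o+s.R.apply(p)
    def c(s,p): return s.R.inv().apply(np.array(p)-s.o)
E
python3 - <<'E'
from h import *
from rig import optics
cal=optics.get_calibration('top')
im=cv2.imread('top_raw.png');hsv=cv2.cvtColor(im,cv2.COLOR_BGR2HSV)
g=cv2.cvtColor(im,cv2.COLOR_BGR2GRAY)
m=((g>105)&(g<165)).astype(np.uint8);m[:165]=0;m[250:]=0;m[:,:200]=0;m[:,310:]=0
m=cv2.morphologyEx(m,cv2.MORPH_OPEN,np.ones((3,3)))
n,l,st,c=cv2.connectedComponentsWithStats(m);k=1+np.argmax(st[1:,4]);print(st[k])
pts=np.argwhere(l==k)[:,::-1]
W=np.array([ray(cal,p,12)[:2] for p in pts]).astype(np.float32)
r=cv2.minAreaRect(W);print(r,cv2.boxPoints(r))
for u,z in [((335,266),12),((473,276),12),((466,378),12),((323,366),12),((441,290),108),((346,342),91),((310,214),76),((570,431),0)]:
    print(u,ray(cal,np.array(u)*.64,z).round(1))
E
```

```text
[ 207  171   94   70 3378]
((581.256103515625, -11.965805053710938), (257.3810119628906, 186.75111389160156), 89.07722473144531) [[ 485.8201  -139.13583]
 [ 672.54706 -142.1434 ]
 [ 676.69214  115.20422]
 [ 489.96515  118.21179]]
(335, 266) [673.1 110.5  12. ]
(473, 276) [ 673.1 -146.5   12. ]
(466, 378) [ 483.2 -143.7   12. ]
(323, 366) [485.6 114.4  12. ]
(441, 290) [618.5 -84.5 108. ]
(346, 342) [519.9  70.1  91. ]
(310, 214) [748.8 157.   76. ]
(570, 431) [ 404.1 -334.7    0. ]
```

```bash
python3 -m pendant '0 0 0 0 0 0.158; 0 0 0 0 0 0.158; 0 0 0 0 0 0.158; -0.03 0.053 -0.007 0 0 0; -0.03 0.053 -0.007 0 0 0; -0.03 0.053 -0.007 0 0 0; -0.03 0.053 -0.007 0 0 0; -0.03 0.053 -0.007 0 0 0; -0.03 0.053 -0.007 0 0 0; -0.03 0.053 -0.007 0 0 0' 0 20
```

```text
time_s: 1.1
tcp_pos: [403.5, -350.7, 256.8]
orientation: [0.019, 1.0, 0.005, -0.005]
contact_force: [1.2, -1.2, 0.3]
width: 13.4
```

```bash
python3 -m pendant '-0.044 0.045 -0.01 0 0 -0.02; -0.044 0.045 -0.01 0 0 -0.01; -0.044 0.045 -0.01 0 0 0; -0.044 0.045 -0.01 0 0 0; -0.03 0.045 -0.01 0 0 0; 0 0.03 0 0 0 0; 0 0 0 0 0 0; 0 0 0 0 0 0; 0 0 0 0 0 0; 0 0 0 0 0 0'
python3 - <<'E'
from rig import env, optics
from h import *
cal=optics.get_calibration('wrist');i=optics.capture('wrist')
print(cal, env.observe()['contact_force'])
import pickle;pickle.dump(cal,open('w1.pkl','wb'))
cv2.imwrite('w1_raw.png',i[:,:,::-1]);cv2.imwrite('pics/w1.png',cv2.resize(i[:,:,::-1],(800,600),interpolation=cv2.INTER_CUBIC))
for p in [(578,-14,0),(622,-80,108),(520,70,91),(670,-140,12),(670,110,12)]:print(p,proj(cal,p)/.64)
E
```

```text
time_s: 2.1
tcp_pos: [567.9, -148.9, 294.7]
orientation: [0.004, 1.0, 0.006, -0.006]
contact_force: [0.6, 0.3, -0.3]
width: 0.2
{'fx': 292.9581009886836, 'fy': 292.9581009886836, 'cx': 260.9497154191581, 'cy': 190.69669587947683, 'rvec': array([-2.10025146, -2.07834573, -0.28047453]), 'tvec': array([ 139.71106535, -598.90940466,  313.23128919])} [-0.57881648 -0.73096777  0.3855454 ]
(578, -14, 0) [538.0655787  258.45968012]
(622, -80, 108) [491.03409249 336.80230955]
(520, 70, 91) [683.38825871 203.68753794]
(670, -140, 12) [413.44963439 350.3534373 ]
(670, 110, 12) [655.54831266 347.27526673]
```

View pics/w1.png

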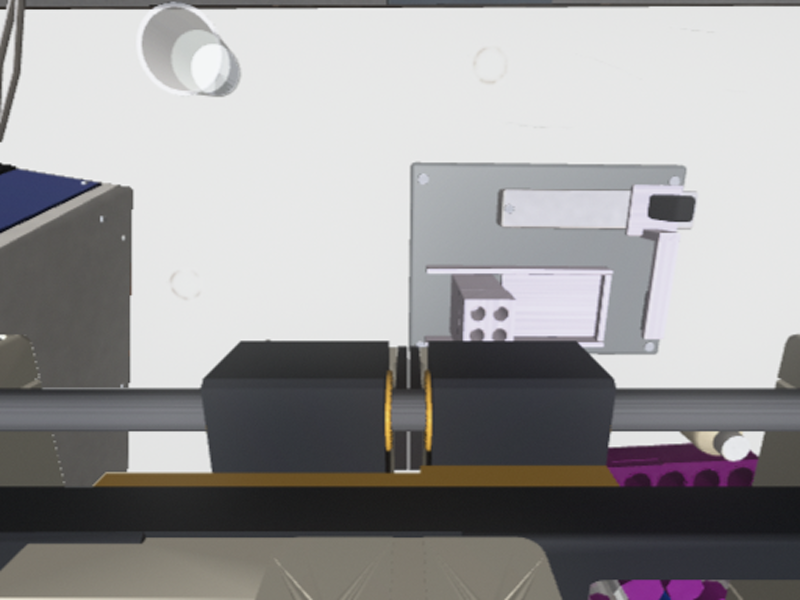

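The wrist view shows plate corners at (412,163), (686,166) and (659,353), the knob at about (671,208), block wells around (490,323), and the step edge and ledge between the guide ribs.

```bash
python3 - <<'E'
from h import *
import pickle;cal=pickle.load(open('w1.pkl','rb'))
im=cv2.imread('w1_raw.png');g=cv2.cvtColor(im,cv2.COLOR_BGR2GRAY)
for n,u,z in [('c--',(412,163),12),('c-+',(686,166),12),('c++',(659,353),12),
 ('blk near left top',(454,276),112),('blk near-left top2',(464,305),112),('near right top',(516,305),112),('knob l',(650,195),91),('knob r',(695,195),91),('knob bl',(650,221),91),('knob br',(693,221),91),('well1',(478,313),112),('well2',(501,313),112),('slide l',(627,234),47.5),('slide tl',(634,186),47.5)]:
    print(n,ray(cal,np.array(u)*.64,z).round(1))
m=(g<60).astype(np.uint8);m[:,:405]=0;m[:115]=0;m[145:]=0;m[:,455:]=0
print(cv2.minAreaRect(np.argwhere(m)[:,::-1].astype(np.float32)))
E
```

```text
c-- [ 485.3 -140.3   12. ]
c-+ [490.2 115.3  12. ]
c++ [676.4 114.4  12. ]
blk near left top [ 571.2 -110.9  112. ]
blk near-left top2 [ 594.2 -102.8  112. ]
near right top [594.7 -62.4 112. ]
knob l [513.1  42.9  91. ]
knob r [513.4  78.1  91. ]
knob bl [533.2  45.4  91. ]
knob br [533.5  79.6  91. ]
well1 [600.8 -91.7 112. ]
well2 [601.1 -73.8 112. ]
slide l [548.6  49.7  47.5]
slide tl [507.1  51.1  47.5]
((416.0, 138.0), (0.0, 0.0), 0.0)
```

```bash
python3 -m pendant '-0.025 0 0.045 0 0 0; -0.025 0 0.045 0 0 0; -0.02 0 0.045 0 0 0; 0 0 0.045 0 0 0; 0 0 0.045 0 0 0; 0 0 0.035 0 0 0; 0 0 0 0 0 0; 0 0 0 0 0 0; 0 0 0 0 0 0; 0 0 0 0 0 0' 0 20
```

```text
time_s: 3.15
tcp_pos: [621.5, -156.3, 98.9]
orientation: [0.009, 1.0, 0.005, -0.001]
contact_force: [-0.2, 0.7, 0.4]
width: 0.6
```

```bash
python3 -m pendant '0 0.01 0.009 0 0 0; 0 0.01 0 0 0 0; 0 0.01 0 0 0 0; 0 0.006 0 0 0 0; 0 0.006 0 0 0 0; 0 0.006 0 0 0 0; 0 0.006 0 0 0 0; 0 0.006 0 0 0 0; 0 0.006 0 0 0 0; 0 0.006 0 0 0 0'
```

```text
time_s: 4.15
tcp_pos: [624.8, -97.6, 96.8]
orientation: [0.009, 1.0, 0.005, 0.002]
contact_force: [-0.6, -0.5, 1.5]
width: 0.5
```

```bash
python3 - <<'E'
from rig import env, optics
from h import *
w=optics.capture('wrist');s=optics.capture('side');t=optics.capture('top')
a=cv2.resize(s[140:250,215:315],(400,440));c=cv2.resize(t[160:250,200:310],(400,327))
im=np.zeros((600,800,3),np.uint8);im[:440,:400]=a;im[:327,400:]=c
im[330:600,400:800]=cv2.resize(w[:270,100:500],(400,270))
cv2.imwrite('pics/b1.png',im[:,:,::-1]);print(env.observe()['contact_force'])
E
```

```text
[ 0.30816446 -0.47148634 -0.60589701]
```

View pics/b1.png

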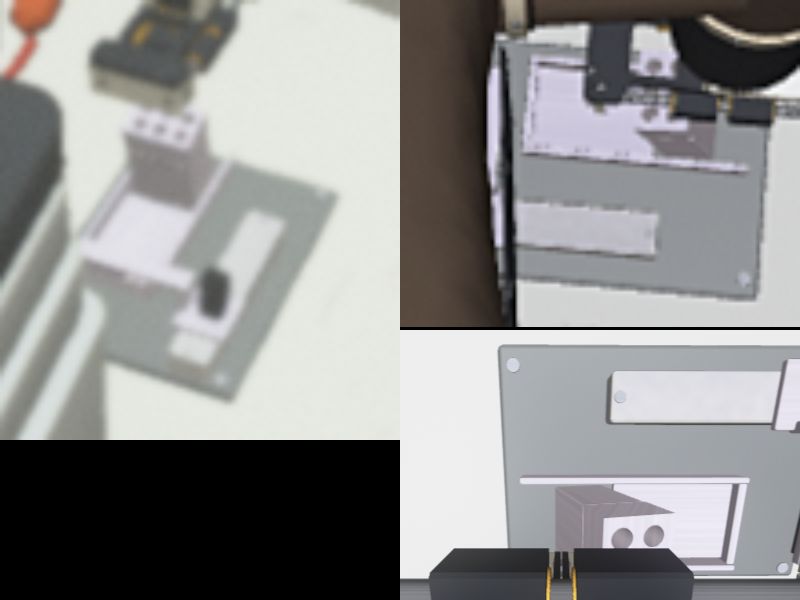

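The block is still near upright and the closed fingertips are close behind it, so I keep pushing.

```bash
python3 -m pendant '0 0.005 0 0 0 0; 0 0.005 0 0 0 0; 0 0.005 0 0 0 0; 0 0.005 0 0 0 0; 0 0.005 0 0 0 0; 0 0 0 0 0 0; 0 0 0 0 0 0; 0 0 0 0 0 0; 0 0 0 0 0 0; 0 0 0 0 0 0'
```

```text
time_s: 5.3
tcp_pos: [624.8, -77.3, 96.4]
orientation: [0.009, 1.0, 0.005, 0.002]
contact_force: [-0.2, 0.7, 0.9]
width: 0.4
```

```bash
python3 -m pendant '0 0.005 0 0 0 0; 0 0.005 0 0 0 0; 0 0.005 0 0 0 0; 0 0.005 0 0 0 0; 0 0.005 0 0 0 0; 0 0.005 0 0 0 0; 0 0.005 0 0 0 0; 0 0 0 0 0 0; 0 0 0 0 0 0; 0 0 0 0 0 0'
python3 - <<'E'
from rig import env, optics
from h import *
w=optics.capture('wrist');s=optics.capture('side')
a=cv2.resize(s[140:250,215:315],(400,440))
im=np.zeros((440,800,3),np.uint8);im[:440,:400]=a
im[:270,400:800]=cv2.resize(w[:270,100:500],(400,270))
cv2.imwrite('pics/b2.png',im[:,:,::-1]);print(env.observe()['contact_force'])
E
```

```text
time_s: 6.3
tcp_pos: [625.3, -48.4, 96.7]
orientation: [0.009, 1.0, 0.005, 0.002]
contact_force: [0.6, -0.5, -0.1]
width: 0.4
[-0.81523337  0.09843405  0.77039466]
```

View pics/b2.png

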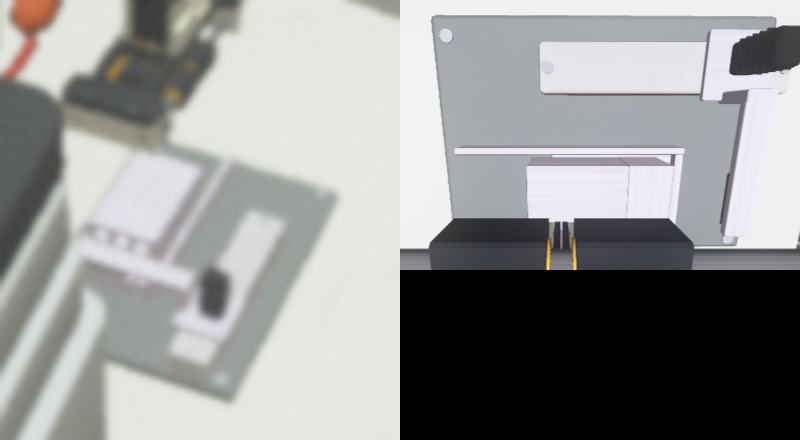

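The block has fallen onto the ledge. In the wrist crop its left end is at x=527 and there is an edge at 628 and another at 673; I check these against its y range.

```bash
python3 - <<'E'
from rig import optics
from h import *
cal=optics.get_calibration('wrist');C=Cr(576.6,-14,-.017)
for n,p,zs in [('L',(227,175),(60,20,32)),('M',(328,175),(60,20)),('R',(373,160),(60,20,32)),('nearL',(228,165),(60,20)),('nearfaceL bottom',(228,158),(20,60)),('ribL',(155,148),(32,)),('ribR',(284,148),(32,))]:
    for z in zs: print(n,z,C.c(ray(cal,p,z)).round(1))
for p in [(11,-40,20),(79,-40,20),(15,-40,60),(15,60,60),(15,56,30)]: print(p,proj(cal,C.w(p))+[300,0])
E
```

```text
L 60 [ 20.6 -55.6  60. ]
L 20 [ 29.5 -59.9  20. ]
L 32 [ 26.8 -58.6  32. ]
M 60 [20.8 13.  60. ]
M 20 [29.7 22.8 20. ]
R 60 [10.6 42.6 60. ]
R 20 [17.4 58.5 20. ]
R 32 [15.4 53.7 32. ]
nearL 60 [ 13.7 -54.7  60. ]
nearL 20 [ 21.2 -58.8  20. ]
nearfaceL bottom 20 [ 15.5 -58.7  20. ]
nearfaceL bottom 60 [  9.  -54.5  60. ]
ribL 32 [   5.8 -112.2   32. ]
ribR 32 [  6.  -14.8  32. ]
(11, -40, 20) [551.17351957 152.36029029]
(79, -40, 20) [551.97140893 231.04819113]
(15, -40, 60) [549.91807058 166.81243156]
(15, 60, 60) [697.97646872 166.363378  ]
(15, 56, 30) [674.98671781 159.04857974]
```

Length checks out (about -56 to +43, centre y about -6 mm, x about 45): block is in place. Next is the knob.

```bash
python3 -m pendant '0 0 -0.05 0 0 0; 0 0 -0.05 0 0 0; 0.043 0.05 -0.01 0 0 0; 0.043 0.05 0 0 0 0; 0.043 0.05 0 0 0 0; 0 0 0 0 0 0; 0 0 0 0 0 0; 0 0 0 0 0 0; 0 0 0 0 0 0; 0 0 0 0 0 0' 55 20
```

```text
time_s: 7.4
tcp_pos: [529.1, 65.4, 182.7]
orientation: [0.011, 1.0, 0.006, 0.002]
contact_force: [0.4, -0.1, -0.3]
width: 48.3
```

```bash
python3 - <<'E'
from rig import env, optics
from h import *
cal=optics.get_calibration('wrist');w=optics.capture('wrist');C=Cr(576.6,-14,-.017)
cv2.imwrite('pics/k1.png',cv2.resize(w[:,:,::-1],(800,600)))
for z in (91,47):
  for x in(-64,-44):
    for y in (76,92): print(z,x,y,(proj(cal,C.w((x,y,z)))/.64).round())
print((proj(cal,C.w((15,-56,60)))/.64).round(),(proj(cal,C.w((15,44,60)))/.64).round())
import pickle;pickle.dump(cal,open('k1.pkl','wb'))
E
```

```text
91 -64 76 [400. 276.]
91 -64 92 [429. 275.]
91 -44 76 [400. 310.]
91 -44 92 [428. 310.]
47 -64 76 [400. 261.]
47 -64 92 [425. 260.]
47 -44 76 [401. 290.]
47 -44 92 [425. 290.]
[203. 383.] [354. 381.]
```

View pics/k1.png

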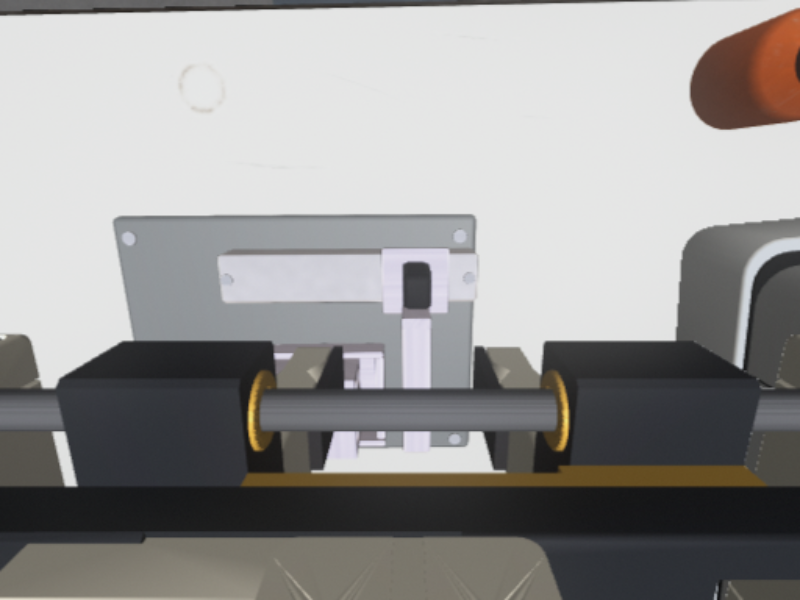

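The knob's top is at pixels x 403–431, y 263–310, within 2 mm of the predicted place. I centre over it and descend.

```bash
python3 -m pendant '0.0065 0.009 0 0 0 0; 0 0 0.04 0 0 0; 0 0 0.04 0 0 0; 0 0 0.04 0 0 0; 0 0 0.03 0 0 0; 0 0 0 0 0 0; 0 0 0 0 0 0; 0 0 0 0 0 0; 0 0 0 0 0 0; 0 0 0 0 0 0' 55 20
```

```text
time_s: 8.45
tcp_pos: [527.7, 74.1, 70.3]
orientation: [0.014, 1.0, 0.006, 0.005]
contact_force: [0.4, 1.0, 0.3]
width: 48.5
```

```bash
python3 -m pendant '0.005 -0.002 0.009 0 0 -0.006; 0 0 0.008 0 0 0; 0 0 0 0 0 0; 0 0 0 0 0 0; 0 0 0 0 0 0; 0 0 0 0 0 0; 0 0 0 0 0 0; 0 0 0 0 0 0; 0 0 0 0 0 0; 0 0 0 0 0 0'
python3 -m pendant '0 0 0 0 0 0; 0 0 0 0 0 0; 0 0 0 0 0 0; 0 0 0 0 0 0; 0 0 0 0 0 0; 0 0 0 0 0 0; 0 0 0 0 0 0; 0 0 0 0 0 0; 0 0 0 0 0 0; 0 0 0 0 0 0' 0 20
```

```text
time_s: 9.45
tcp_pos: [524.6, 73.1, 58.0]
orientation: [0.011, 1.0, 0.007, 0.006]
contact_force: [0.3, -0.1, 0.8]
width: 48.3
time_s: 10.45
tcp_pos: [524.5, 72.8, 58.1]
orientation: [0.011, 1.0, 0.007, 0.006]
contact_force: [0.4, -0.0, 0.2]
width: 16.2
```

```bash
python3 -m pendant '0 -0.0067 0 0 0 0; 0 -0.0067 0 0 0 0; 0 -0.0067 0 0 0 0; 0 -0.0067 0 0 0 0; 0 -0.0067 0 0 0 0; 0 -0.0067 0 0 0 0; 0 -0.0067 0 0 0 0; 0 -0.0067 0 0 0 0; 0 0 0 0 0 0; 0 0 0 0 0 0'
```

```text
time_s: 11.45
tcp_pos: [523.8, 29.7, 58.0]
orientation: [0.011, 1.0, 0.008, 0.006]
contact_force: [-1.1, 2.2, 1.9]
width: 16.0
```

```bash
python3 -m pendant '0 -0.0035 0 0 0 0; 0 -0.0035 0 0 0 0; 0 -0.0035 0 0 0 0; 0 -0.0035 0 0 0 0; 0 -0.0035 0 0 0 0; 0 -0.0025 0 0 0 0; 0 -0.0025 0 0 0 0; 0 -0.0025 0 0 0 0; 0 -0.002 0 0 0 0; 0 -0.002 0 0 0 0'
```

```text
time_s: 12.45
tcp_pos: [523.4, 6.5, 58.0]
orientation: [0.011, 1.0, 0.008, 0.007]
contact_force: [-1.9, 1.9, 4.1]
width: 15.8
```

Travel is about 73 mm now. From here I creep in small steps.

```bash
python3 -m pendant '0 -0.0015 0 0 0 0; 0 -0.0015 0 0 0 0; 0 -0.0015 0 0 0 0; 0 -0.0015 0 0 0 0; 0 0 0 0 0 0; 0 0 0 0 0 0; 0 0 0 0 0 0; 0 0 0 0 0 0; 0 0 0 0 0 0; 0 0 0 0 0 0'
```

```text
time_s: 13.45
tcp_pos: [523.4, 1.5, 58.1]
orientation: [0.011, 1.0, 0.007, 0.007]
contact_force: [-1.9, 2.6, 3.9]
width: 15.9
```

```bash
python3 -m pendant '0 -0.0015 0 0 0 0; 0 -0.0015 0 0 0 0; 0 -0.0015 0 0 0 0; 0 0 0 0 0 0; 0 0 0 0 0 0; 0 0 0 0 0 0; 0 0 0 0 0 0; 0 0 0 0 0 0; 0 0 0 0 0 0; 0 0 0 0 0 0'
```

```text
time_s: 14.45
tcp_pos: [523.3, -2.2, 58.0]
orientation: [0.011, 1.0, 0.007, 0.007]
contact_force: [-0.8, 1.5, 3.7]
width: 15.8
```

```bash
python3 -m pendant '0 -0.0015 0 0 0 0; 0 -0.0015 0 0 0 0; 0 -0.0015 0 0 0 0; 0 0 0 0 0 0; 0 0 0 0 0 0; 0 0 0 0 0 0; 0 0 0 0 0 0; 0 0 0 0 0 0; 0 0 0 0 0 0; 0 0 0 0 0 0'
```

```text
time_s: 15.45
tcp_pos: [523.2, -5.9, 58.0]
orientation: [0.011, 1.0, 0.007, 0.007]
contact_force: [-0.7, 2.5, 4.1]
width: 15.7
```

```bash
python3 -m pendant '0 -0.0015 0 0 0 0; 0 -0.0015 0 0 0 0; 0 -0.0015 0 0 0 0; 0 0 0 0 0 0; 0 0 0 0 0 0; 0 0 0 0 0 0; 0 0 0 0 0 0; 0 0 0 0 0 0; 0 0 0 0 0 0; 0 0 0 0 0 0'
```

```text
time_s: 16.45
tcp_pos: [523.2, -9.5, 58.0]
orientation: [0.011, 1.0, 0.007, 0.007]
contact_force: [-1.8, 2.5, 2.7]
width: 16.1
```

```bash
python3 -m pendant '0 -0.0015 0 0 0 0; 0 -0.0015 0 0 0 0; 0 -0.0015 0 0 0 0; 0 0 0 0 0 0; 0 0 0 0 0 0; 0 0 0 0 0 0; 0 0 0 0 0 0; 0 0 0 0 0 0; 0 0 0 0 0 0; 0 0 0 0 0 0'
```

```text
time_s: 17.45
tcp_pos: [523.1, -13.2, 58.0]
orientation: [0.011, 1.0, 0.007, 0.007]
contact_force: [-1.9, 3.0, 5.6]
width: 16.0
```

```bash
python3 -m pendant '0 -0.0015 0 0 0 0; 0 -0.0015 0 0 0 0; 0 0 0 0 0 0; 0 0 0 0 0 0; 0 0 0 0 0 0; 0 0 0 0 0 0; 0 0 0 0 0 0; 0 0 0 0 0 0; 0 0 0 0 0 0; 0 0 0 0 0 0'
```

```text
time_s: 18.45
tcp_pos: [523.1, -14.7, 58.0]
orientation: [0.011, 1.0, 0.008, 0.007]
contact_force: [-1.5, 3.2, 4.8]
width: 15.9
```

```bash
python3 -m pendant '0 -0.0015 0 0 0 0; 0 -0.0015 0 0 0 0; 0 0 0 0 0 0; 0 0 0 0 0 0; 0 0 0 0 0 0; 0 0 0 0 0 0; 0 0 0 0 0 0; 0 0 0 0 0 0; 0 0 0 0 0 0; 0 0 0 0 0 0'
```

```text
time_s: 19.45
tcp_pos: [523.1, -15.2, 58.0]
orientation: [0.011, 1.0, 0.009, 0.007]
contact_force: [-2.8, 3.7, 4.8]
width: 16.1
```

Movement is resisted now. I end on a push row to read the force under load.

```bash
python3 -m pendant '0 0 0 0 0 0; 0 0 0 0 0 0; 0 0 0 0 0 0; 0 0 0 0 0 0; 0 0 0 0 0 0; 0 0 0 0 0 0; 0 -0.001 0 0 0 0; 0 -0.0015 0 0 0 0; 0 -0.0015 0 0 0 0; 0 -0.0015 0 0 0 0'
```

```text
time_s: 20.45
tcp_pos: [523.2, -16.2, 58.0]
orientation: [0.011, 1.0, 0.012, 0.008]
contact_force: [-4.8, 11.6, 5.8]
width: 16.4
```

11.6 N: that is the end stop. Now I shift sideways to +x with a slight hold against the stop.

```bash
python3 -m pendant '-0.003 0 0 0 0 0; -0.003 0 0 0 0 0; -0.003 0 0 0 0 0; -0.003 0 0 0 0 0; -0.003 0 0 0 0 0; -0.003 0 0 0 0 0; -0.003 0 0 0 0 0; -0.003 0 0 0 0 0; -0.003 0 0 0 0 0; -0.003 0 0 0 0 0'
```

```text
time_s: 21.45
tcp_pos: [533.7, -16.0, 57.9]
orientation: [0.011, 1.0, 0.011, -0.003]
contact_force: [-6.9, 5.9, 8.4]
width: 15.8
```

```bash
python3 -m pendant '-0.003 0 0 0 0 0; -0.003 0 0 0 0 0; -0.003 0 0 0 0 0; -0.003 0 0 0 0 0; -0.003 0 0 0 0 0; -0.003 0 0 0 0 0; -0.003 0 0 0 0 0; -0.003 0 0 0 0 0; -0.003 0 0 0 0 0; -0.003 0 0 0 0 0'
```

```text
time_s: 22.45
tcp_pos: [537.5, -16.2, 57.6]
orientation: [0.012, 1.0, 0.011, -0.018]
contact_force: [-11.3, 7.7, 14.0]
width: 16.3
```

Shift is about 14 mm and 11 N, so it's at the hard end. I relax, open and lift straight up.

```bash
python3 -m pendant '0 0 0 0 0 0; 0 0 0 0 0 0; 0 0 0 0 0 0; 0 0 0 0 0 0; 0 0 0 0 0 0; 0 0 0 0 0 0; 0 0 0 0 0 0; 0 0 0 0 0 0; 0 0 0 0 0 0; 0 0 0 0 0 0' 50
python3 -m pendant '0 0 -0.02 0 0 0; 0 0 -0.03 0 0 0; 0 0 -0.05 0 0 0; 0 0 -0.05 0 0 0; 0.04 0 -0.04 0 0 0; 0.04 0 -0.04 0 0 0; 0.04 0 -0.04 0 0 0; 0 0 0 0 0 0; 0 0 0 0 0 0; 0 0 0 0 0 0'
python3 - <<'E'
from rig import env, optics
from h import *
import pickle
cal=optics.get_calibration('wrist');w=optics.capture('wrist');t=optics.capture('top');s=optics.capture('side')
pickle.dump(cal,open('f.pkl','wb'));cv2.imwrite('f_raw.png',w[:,:,::-1])
im=np.zeros((600,800,3),np.uint8);im[:384,:512]=w;im[:240,512:]=cv2.resize(t[160:250,200:308],(288,240));im[250:567,512:]=cv2.resize(s[140:250,215:315],(288,317))
cv2.imwrite('pics/f.png',im[:,:,::-1]);print(env.observe()['contact_force'])
E
```

```text
time_s: 23.45
tcp_pos: [536.6, -17.6, 56.1]
orientation: [0.012, 1.0, 0.01, -0.02]
contact_force: [-0.5, 0.2, 0.1]
width: 43.6
time_s: 24.45
tcp_pos: [451.4, -20.0, 270.0]
orientation: [0.013, 1.0, 0.01, -0.02]
contact_force: [-0.4, 0.3, -0.4]
width: 43.8
[ 0.1832614  -0.25291144 -0.16637791]
```

View pics/f.png

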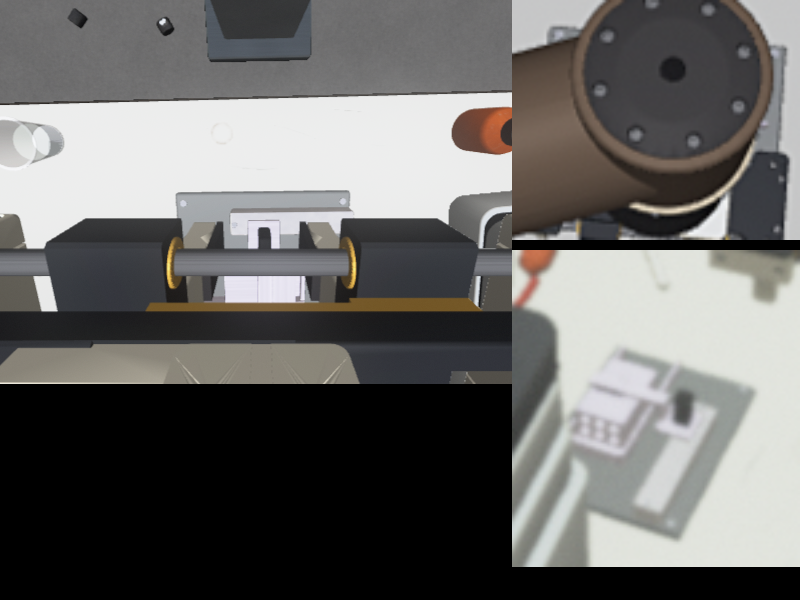

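The side view shows the block flat with the arm across it. I move clear to measure the knob from the top camera.

```bash
python3 -m pendant '0 -0.06 0 0 0 0; 0 -0.06 0 0 0 0; 0 -0.06 0 0 0 0; 0 -0.06 0 0 0 0; 0 -0.06 0 0 0 0; 0 -0.06 0 0 0 0; 0 -0.06 0 0 0 0; 0 0 0 0 0 0; 0 0 0 0 0 0; 0 0 0 0 0 0'
python3 - <<'E'
from rig import env, optics
from h import *
cal=optics.get_calibration('top');t=optics.capture('top');C=Cr(576.6,-14,-.017)
cv2.imwrite('pics/f2.png',cv2.resize(t[160:280,190:350,::-1],(800,600),interpolation=cv2.INTER_CUBIC))
old=cv2.imread('top_raw.png')[:,:,::-1]
for im,c0 in ((old,(222,219)),(t,None)):
    m=(im.max(2)<70).astype(np.uint8);m[:165]=0;m[240:]=0;m[:,:207]=0;m[:,300:]=0
    n,l,st,ce=cv2.connectedComponentsWithStats(m)
    for k in range(1,n):
        if st[k,4]>8: print(st[k],ce[k].round(1),C.c(ray(cal,ce[k],85)).round(1))
for n,p in [('knob10',(-44,-4,91)),('knob14',(-40,-4,91))]+[(str(c),c) for c in [(15,-56,60),(75,-56,60),(75,44,60),(15,44,60)]]:
    print(n,((proj(cal,C.w(p))-[190,160])*5).round())
E
```

```text
time_s: 25.6
tcp_pos: [444.3, -347.3, 249.1]
orientation: [0.011, 0.999, 0.012, -0.032]
contact_force: [-0.2, 1.1, -0.1]
width: 43.9
[219 215   6   9  53] [221.5 218.9] [-57.3  83.4  85. ]
[251 213   6   9  46] [253.8 217. ] [-44.1  -1.9  85. ]
[294 225   6  15  37] [297.3 233.4] [ -77.5 -120.8   85. ]
knob10 [323. 283.]
knob14 [324. 276.]
(15, -56, 60) [427. 196.]
(75, -56, 60) [436.  90.]
(75, 44, 60) [257.  75.]
(15, 44, 60) [246. 179.]
```

View pics/f2.png

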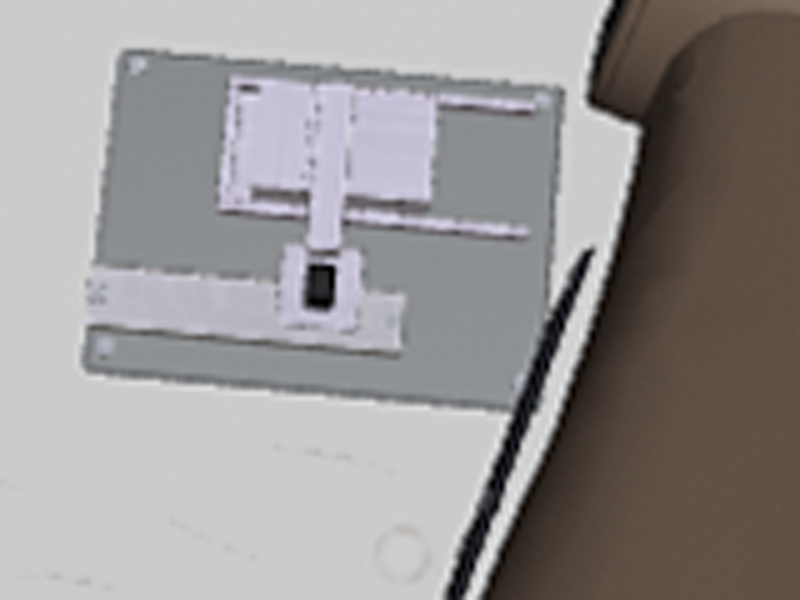

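The knob has shifted 13.2 mm sideways and travelled 85 mm from its start. The block's outline is where predicted, within about 3 mm, and the arm lies across it. I'm handing in.

```bash
python3 -c "
from rig import env
print(env.finish_job())"
```

```text
the job is handed in; nothing more can be done
None
```

The block is tipped onto its side on the ledge, and the hold-down is slid to its end stop and locked. I handed the job in at 25.6 s; no verdict was reported.

- **Block:** I pushed it near its top with the closed fingers until it fell over by itself. Close up after the fall it measured centre x about 45 mm, y about -6 mm. The final top picture agrees within a few mm, and it lies flat with the hold-down arm across it.
- **End stop:** I felt it at about 93 mm of travel. The force rose to 11.6 N including rail friction, so the stop saw about 9 N, inside the 5 to 12 N range. I did not push on along the rail after that.
- **Lock pocket:** I shifted the grip sideways until it went hard at about 11 N, then let go. The top camera shows a shift of 13.2 mm, against about 14 mm from the arm's own position; 10 mm is needed.
- **Robot and bystanders:** The arm ended clear, with force readings at noise level. I did not measure the bottles and cup again at the end, but the arm passed well clear of them. The big bottle and the cup were still standing in the last wrist picture.
- **Disagreement:** Contact forces during the tipping push were within sensor noise, so the pictures, not the forces, confirmed the tipping.

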